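# Clear the sample press and start its crank screw

## Task

Take the wooden sweep by its handle and sweep the three wood offcuts off the press deck into the open scrap tray at the deck's end, touching them only with the sweep. Then let go of the sweep, take the crank's turning wooden grip and start the press screw without cross-threading it: wind it backward (anticlockwise from above) until it drops into its thread, then forward (clockwise) one full turn. Finish still gripping the crank grip so that the screw is held started, and leave the other things on and around the deck where they are.

Things in the scene. Friction and masses are not known exactly. Their poses are not given: they have to be found in the camera images.
- press: Fixed wooden deck board of the press, 240 (x) x 300 (y) x 12 mm thick, on the table; origin at the centre of its underside, z up. At x = +55, y = 0 mm stands the dark steel threaded boss (48 mm across, 30 mm high, flange 68 mm across) that takes the crank screw. The offcuts lie on its near half (centres at x -85 to -30, y -75 to 85 mm).
- lane (a point): Point on the deck's top face at x = -55, y = 0 mm of the deck: middle of the strip on which the offcuts lie; axes as the deck. Sweeping goes along the deck's -y towards the tray.
- screw_axis (a point): Point on the vertical axis of the screw, at the level of the deck's top face; axes as the deck.
- tray: Fixed plywood scrap tray against the deck's -y end, in line with the offcuts to 7 mm, same yaw. Inside 164 (x) x 156 (y) mm; floor 4 mm thick (8 mm below the deck's top); walls 36 mm high, 5 mm thick on three sides; the side towards the deck (+y) is open and begins 1 mm from the deck's edge. Origin under the centre of the inside, at table level.
- sweep: Loose wooden sweep standing upright on the table beyond the deck's +y end, 0.16 kg. Foot: blade 120 mm long (its x) x 10 x 30 mm high with a cheek 50 mm deep (its y) at each end: H-shaped from above, usable from either side. Handle: upright square bar 22 x 22 mm at the middle, from 30 to 120 mm height. Origin at the centre of its underside.
- sweep_handle (a point): Point on the axis of the sweep's handle, 95 mm above its underside: good place to grip.
- offcut_long: Loose wood block 40 x 26 x 26 mm (its x, y, z), 30 g; origin at the centre of its underside as it first lies.
- offcut_flat: Loose wood block 34 x 30 x 20 mm, 25 g; origin at the centre of its underside as it first lies.
- offcut_tall: Loose wood block 30 x 24 x 34 mm, 30 g; origin at the centre of its underside as it first lies.
- crank_grip: Round wooden crank grip, vertical, 22 mm across, 45 mm tall, 65 mm from the screw's axis; origin at the centre of its underside (73 mm above the table at first), z up. It spins on the crank pin and can slide up it by 24 mm, so the screw sinks freely while the grip is held at one height. The pin's cap is 17 mm across, its top 75 mm above the grip's first underside.
- hub (a point): Top of the dark steel hub of the crank on the screw's axis, 77 mm above the table at first; it sinks with the screw. The crank arm's top is at first 72 mm above the table.
- screw (a joint): Screw angle in rad, growing forward (clockwise from above). Starts at 1.0 to 4.4, resting on top of the thread. Wound backward it drops in between 0 and -0.2; stop at -0.4. Forward without the drop it jams at about 5.0. One turn after the drop is 6.28; stop at 7.2. At value q the crank arm points at angle 2.75 - q from the deck's x (anticlockwise +). Needs 1 N at the grip; stays where left.
- screw_drop (a joint): Height of the screw in m: 0 at first while it rests unthreaded; falls under its own weight (0.4 kg) by 8 mm to -0.008 at the drop (to within 1 mm); then sinks 7 mm for each turn forward, -0.015 after one turn.
- disc: Bystander: round wooden disc 32 mm across, 20 mm high, on the deck's far +y corner; origin at the centre of its underside.
- weight: Bystander: small brass knobbed weight 28 mm across, 34 mm high, on the deck's far -y corner; origin at the centre of its underside.
- sample: Bystander: wooden sample block 50 x 30 x 70 mm standing behind the deck; origin under its centre.
- jar: Bystander: glass jar with black cap, 56 mm across, 65 mm high, behind the deck; origin under its centre.
- loupe: Bystander: black loupe 38 mm across, 40 mm high, behind the deck; origin under its centre.
- plank: Bystander: dark wooden slat 120 x 45 x 20 mm lying on the table far left; origin under its centre.
- block: Bystander: striped wooden block 60 x 45 x 35 mm far right; origin under its centre.
There are look-alikes about, which are no part of the job. What is shaped like the sweep but purple is not meant. Leave any turquoise look-alike of the offcut_tall alone.

How it is judged:
By the outcome, as a careful person would: the job done as asked, in the order asked, and still so for the second after the job is handed in, while the arm keeps its last pose, push and grip.
It also fails if it takes over 72 s, if anything falls off the work surface, if the arm or the gripper's body presses on something with over 40 N, if the wrist force passes 120 N, or if a joint passes its speed limit or range.

## Robot

A 6-joint arm with a two-finger parallel gripper is mounted at the origin on the work surface. World frame = base frame: x ahead of the robot, y to its left, z up, the work surface at z = 0. Lengths are in m, angles in rad, forces in N, time in s.
With the tool pointing down it reaches from about 0.325 to 0.85 m from the base axis. Payload 15.5 kg.
Tool frame: the origin (TCP) lies on the mounting face of the last link; the fingertips stand 191 mm ahead of it and the grasp point (between the pads) lies 172 mm ahead of it (env.grip_depth is the distance from the TCP to the grasp point, in m); z points along the fingers, x is the direction in which the jaws open and shut, and the axes are right-handed (so a half turn about z gives the same grasp; the last joint's range is limited). The gripper opens to 91 mm and grips with 3 to 60 N. Pads are 32 mm wide; open, the fingers measure 118 mm over their backs; the gripper's body (76 mm by 178 mm) begins 60 mm behind the grasp point.
Start: joints at [1.058, 0.494, 1.345, -0, 1.302, -0.096], TCP at [0.253, 0.571, 0.405] pointing down, gripper open.
Joint ranges: [-2.91, 2.91], [-0.82, 2.16], [0.22, 2.67], [-1.22, 4.37], [0.12, 2.79], [-3.08, 3.08]. Speed limits (rad/s): [1.89, 1.89, 2.57, 3.01, 3.01, 3.01].

## Interface

Orientations are given as [roll, pitch, yaw] about the fixed x, y, z axes, in that order (R = Rz(yaw) Ry(pitch) Rx(roll)).
In Python, from station import monitor, vision, job, env gives the robot as it stands.
- The arm moves only by the tool arm_command, never from a script. Its argument "steps" is a list of rows, each an object of numbers: "dx", "dy", "dz": the shift along the tool's x, y, z in m; "turn": the turn about the tool's z in rad; "jaw": the finger opening in m, from 0 to 0.0912. A call has 1 to 10 rows; each row shifts and turns the commanded pose from where the row before left it, along the tool's axes as they then stand; what a row does not reach is not made up. A row lasts 1/10 s, in which the tool goes at most 50 mm and 8.59 degrees, less where a joint would pass 70% of its speed; a pose out of reach is approached as far as the arm can. A call is refused whole if a number of a shift passes 0.05 or a number of a turn 0.15, either way. A call with a gripper value outside its range is refused whole. The fingers move at their own pace and stop on an object; "force" is the grip in N (left out, the last holds). Time passes only in rows, so rows that do not move let the fingers close. It gives the time, the measured TCP pose, the force and the opening at its end, in the units of the state.
- monitor.read_state(): the state, without advancing time (a new reading comes with each control period).
- vision.capture(name): name is "scene" or "top"; returns a dict with "pixels" (420x560x3 uint8, red, green, blue), "intrinsics" (3x3 intrinsics, pixels), "rvec" (rotation vector, rad) and "tvec" (3), from world to camera coordinates, as OpenCV has them. Camera axes: x right, y down, z forward; pixel columns grow to the right and rows downward; lengths in m; the calibration is good to about 2 mm. A picture is of the moment at which its call begins. There is no depth.
- job.finish_job(): hands the job in, once; it reports no verdict.
The state is a dict: "time": time; "q": joint angles; "joint_velocities": joint speeds; "effort": joint torques, N m; "eef_pos": TCP position; "tool_rot": TCP orientation; "force": force on the tool from outside, world axes, zero at the start; "ft_torque": the same for the moment, N m; "grip_width": finger opening in m.
Only numpy, scipy, OpenCV 4.12 (cv2) and the standard library are available. Lean on these libraries where they do the work, as an engineer would, in place of code of your own. Each camera call takes 0.05 s, during which the arm holds its last target. There are 200 camera calls.

## Working session

There is one attempt and no reset: what is moved stays moved. The work goes in short steps, Python scripts to look and compute and a tool call to move; the robot and the scene stay as the last step left them, time stands still between calls to the robot, and variables do not carry over. Pictures are saved under pics/ and viewed, about 8 in all and at most 12, crops included, and the job is handed in when it is done.

Besides the shell and the picture viewer there is one more tool, called by a JSON object that holds its "method" and its "body". arm_command: Moves the arm, as the interface text tells. Its arguments: {"type":"object","properties":{"steps":{"type":"array","items":{"type":"object","properties":{"dx":{"type":"number"},"dy":{"type":"number"},"dz":{"type":"number"},"turn":{"type":"number"},"jaw":{"type":"number"}}}},"force":{"type":"number"}},"required":["steps"]}

```bash
ls; mkdir -p pics; cat > h.py <<'E'
import numpy as np, cv2
from station import monitor, vision, job, env
def cap(n):
    c=vision.capture(n); c['R']=cv2.Rodrigues(np.array(c['rvec'],float))[0]; c['t']=np.array(c['tvec'],float).ravel(); c['K']=np.array(c['intrinsics'],float); return c
def ray(c,uv,z):
    d=c['R'].T@np.linalg.inv(c['K'])@np.array([uv[0],uv[1],1.]); o=-c['R'].T@c['t']
    return (o+d*(z-o[2])/d[2])
def proj(c,p):
    q=c['K']@(c['R']@np.array(p,float)+c['t']); return q[:2]/q[2]
def save(c,n,s=1.4,crop=None):
    im=c['pixels'][:,:,::-1]
    if crop: im=im[crop[1]:crop[3],crop[0]:crop[2]]
    cv2.imwrite('pics/'+n,cv2.resize(im,None,fx=s,fy=s,interpolation=cv2.INTER_CUBIC))
E
python3 - <<'E'
from h import *
for n in('scene','top'):
    c=cap(n); save(c,n+'0.png',1.0 if n=='scene' else 1.4); np.save(n+'0.npy',c,allow_pickle=True)
    print(n,-c['R'].T@c['t'],c['R'][2])
print(monitor.read_state(),env.grip_depth)
E
```

```text
pics
scene [1.10244561 0.43726233 0.81319359] [-0.53623487 -0.44623664 -0.71646704]
top [ 0.49534285 -0.02646147  0.99283779] [ 0.1008261   0.02181947 -0.99466477]
{'time': 0.1, 'q': array([ 1.05849164e+00,  4.94151044e-01,  1.34610332e+00, -3.39790954e-05,
        1.30247854e+00, -9.55013646e-02]), 'joint_velocities': array([ 7.01392754e-04, -5.21365715e-05, -9.43897616e-04,  8.54482781e-04,
        2.43405092e-04,  6.54200500e-04]), 'effort': array([-7.23221683e-05, -8.80248785e+01, -3.82542229e+01,  7.10562849e-02,
        4.83650342e-02, -2.31399343e-05]), 'eef_pos': array([0.25295836, 0.57136832, 0.40416754]), 'tool_rot': array([-3.14151653e+00,  1.13817064e-03,  1.15400207e+00]), 'force': array([-0.14736031,  0.05672848,  0.04632402]), 'ft_torque': array([-0.02346006,  0.01642004,  0.06811055]), 'grip_width': 0.0913406045691468} 0.172
```

View pics/top0.png

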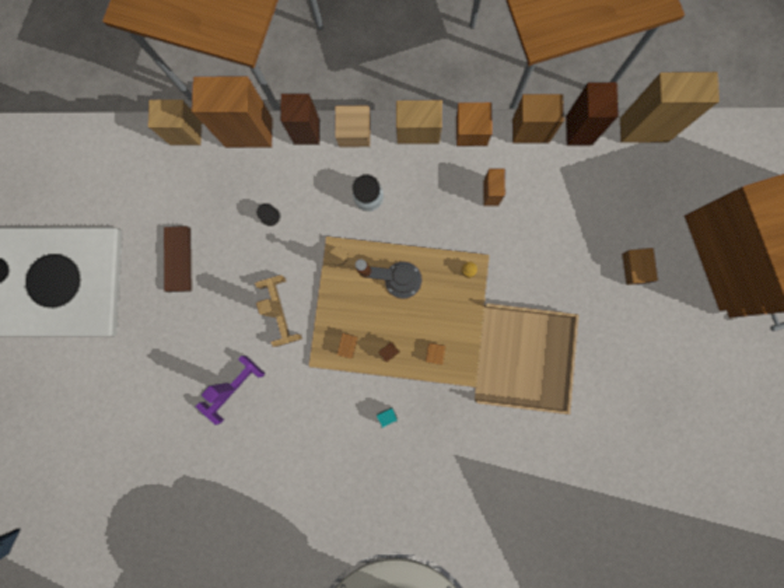

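View pics/scene0.png

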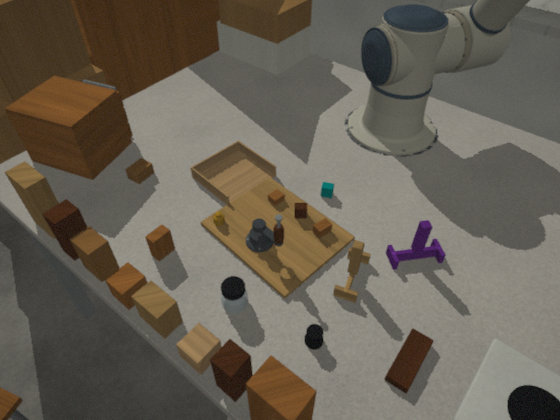

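```bash
python3 - <<'E'
from h import *
c=np.load('top0.npy',allow_pickle=True).item()
save(c,'c1.png',3.2,(165,150,415,315))
hsv=cv2.cvtColor(c['pixels'],cv2.COLOR_RGB2HSV)
m=((hsv[...,1]>75)&(hsv[...,2]>60)).astype(np.uint8)*255
cs,_=cv2.findContours(m,cv2.RETR_EXTERNAL,cv2.CHAIN_APPROX_NONE)
for k in cs:
    a=cv2.contourArea(k)
    if a<60: continue
    x,y,w,h=cv2.boundingRect(k)
    if y<110: continue
    print(a,(x,y,w,h),cv2.boxPoints(cv2.minAreaRect(k)).round(1).tolist())
def P(u,v,z): return ray(c,(u/1.4,v/1.4),z)
for p in [(325,236),(488,254),(475,386),(309,366)]: print(P(*p,0.012))
E
```

```text
103.0 (269, 292, 14, 13) [[268.0, 296.0], [279.20001220703125, 290.3999938964844], [283.6000061035156, 299.20001220703125], [272.3999938964844, 304.79998779296875]]
520.5 (140, 254, 49, 49) [[137.5, 287.5], [173.0, 252.0], [189.5, 268.5], [154.0, 304.0]]
452.5 (182, 197, 33, 50) [[178.6999969482422, 201.89999389648438], [202.10000610351562, 195.60000610351562], [214.60000610351562, 242.10000610351562], [191.10000610351562, 248.39999389648438]]
420.5 (448, 177, 22, 26) [[445.8999938964844, 178.5], [467.0, 176.5], [469.29998779296875, 201.0], [448.1000061035156, 202.89999389648438]]
15705.0 (221, 169, 192, 127) [[219.0, 272.0], [232.10000610351562, 167.10000610351562], [418.8999938964844, 190.5], [405.79998779296875, 295.3999938964844]]
791.5 (117, 162, 19, 46) [[117.0, 207.0], [117.0, 162.0], [135.0, 162.0], [135.0, 207.0]]
196.5 (496, 152, 29, 59) [[493.20001220703125, 153.6999969482422], [502.29998779296875, 149.60000610351562], [528.0999755859375, 207.6999969482422], [519.0, 211.8000030517578]]
1274.5 (529, 124, 31, 87) [[529.0, 124.0], [559.0, 124.0], [559.0, 210.0], [529.0, 210.0]]
329.0 (346, 120, 15, 27) [[346.0, 120.0], [360.0, 120.0], [360.0, 146.0], [346.0, 146.0]]
[0.70264958 0.1311253  0.012     ]
[ 0.66829176 -0.16561903  0.012     ]
[ 0.43188288 -0.13895747  0.012     ]
[0.46664676 0.15645062 0.012     ]
```

View pics/c1.png

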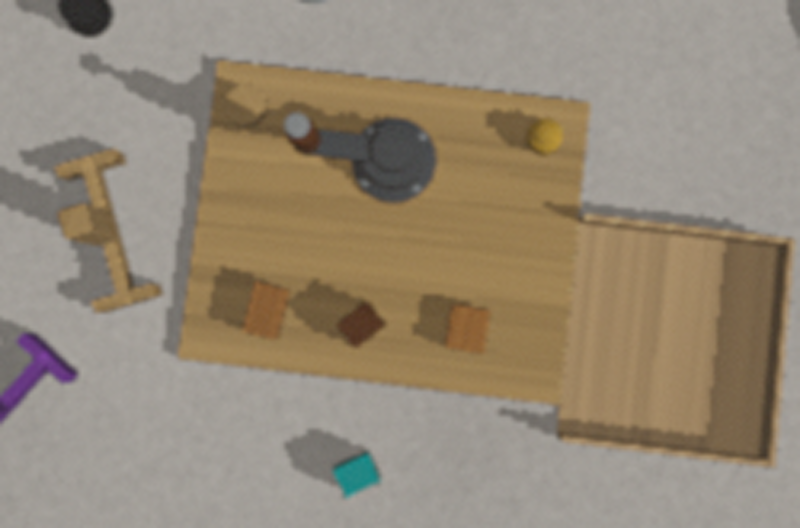

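```bash
python3 - <<'E'
from h import *
c=np.load('top0.npy',allow_pickle=True).item()
s=np.load('scene0.npy',allow_pickle=True).item()
P=lambda u,v,z: ray(c,(165+u/3.2,150+v/3.2),z)
co=np.array([P(*p,.012)[:2] for p in [(217,60),(589,102),(560,404),(179,356)]])
cen=co.mean(0); yv=(co[0]+co[3]-co[1]-co[2])/2; xv=(co[0]+co[1]-co[2]-co[3])/2
print('deck',cen,np.linalg.norm(xv),np.linalg.norm(yv),np.arctan2(xv[1],xv[0]),np.arctan2(-yv[0],yv[1]))
yaw=np.arctan2(-yv[0],yv[1])
D=np.array([[np.cos(yaw),-np.sin(yaw)],[np.sin(yaw),np.cos(yaw)]])
def show(n,u,v,z):
    p=P(u,v,z); print(n,p[:2].round(4),'deck',(D.T@(p[:2]-cen)).round(4))
for a in [('hub',397,146,.077),('cap',298,125,.148),('swA',89,161,.03),('swB',126,297,.03),('handle',77,220,.12),('flat?long',268,302,.038),('tall',360,320,.046),('flat',470,326,.032),('trayA',583,214,.04),('trayB',790,240,.04),('trayC',773,465,.04),('trayD',560,437,.04)]: show(*a)
a=P(89,161,.03);b=P(126,297,.03);d=a-b; print('sweep yaw',np.arctan2(d[1],d[0]),np.linalg.norm(d),(a+b)[:2]/2)
h=(a+b)[:2]/2
for n,p in [('sweep top',[*h,.12]),('deckc',[*(cen+D@[.12,.15]),.012]),('screwhub',[*(cen+D@[.055,0]),.077])]: print(n,proj(s,p),proj(c,p))
E
```

```text
deck [ 0.56674611 -0.00556266] 0.23729061561108922 0.29857174514852264 -0.11114358195433663 -0.12011267358482904
hub [ 0.6233 -0.0154] deck [ 0.0573 -0.003 ]
cap [0.628  0.0515] deck [0.054 0.064]
swA [0.6186 0.2257] deck [0.0238 0.2358]
swB [0.5127 0.1944] deck [-0.0776  0.1921]
handle [0.5652 0.2096] deck [-0.0273  0.2134]
flat?long [0.5088 0.0836] deck [-0.0682  0.0815]
tall [0.4952 0.0129] deck [-0.0733  0.0098]
flat [ 0.4907 -0.0706] deck [-0.0677 -0.0737]
trayA [ 0.5757 -0.1569] deck [ 0.027  -0.1492]
trayB [ 0.5557 -0.3131] deck [ 0.0259 -0.3067]
trayC [ 0.3878 -0.2952] deck [-0.143 -0.309]
trayD [ 0.408  -0.1371] deck [-0.1419 -0.1496]
sweep yaw 0.28755228496079643 0.1104130003871175 [0.56568702 0.21005685]
sweep top [356.41849543 244.12924692] [188.87511679 218.54025489]
deckc [283.29495859 296.31612902] [232.98509555 168.10496236]
screwhub [257.70976772 222.98734335] [287.67286455 196.43161551]
```

{"method": "arm_command", "body": {"steps": [{"turn": -0.14}, {"turn": -0.14}, {"turn": -0.14}, {"turn": -0.14}, {"turn": -0.145}, {"dx": -0.03, "dy": 0.014}, {"dx": -0.035, "dy": 0.016}, {"dx": -0.035, "dy": 0.016}, {"dx": -0.035, "dy": 0.016}, {"dx": -0.035, "dy": 0.016}]}}

```text
invalid input
```

```bash
cat >> h.py <<'E'
def delta(x,y,z,yaw=None):
    s=monitor.read_state(); p=s['eef_pos']; w=s['tool_rot'][2]
    from scipy.spatial.transform import Rotation as Ro
    R=Ro.from_euler('xyz',s['tool_rot']).as_matrix()
    print('t',s['time'],'pos',p.round(4),'rpy',s['tool_rot'].round(4),'F',s['force'].round(1),'w',round(s['grip_width'],4),'q6',round(s['q'][5],2))
    print('tool d',(R.T@(np.array([x,y,z])-p)).round(4),'turn',None if yaw is None else round(w-yaw,4))
cen=np.array([.5667,-.0056]); DY=-.117
D=np.array([[np.cos(DY),-np.sin(DY)],[np.sin(DY),np.cos(DY)]])
def deck(x,y): return cen+D@[x,y]
E
python3 -c "
from h import *
delta(.5655,.2099,.267,1.858)"
```

```text
t 0.1 pos [0.253  0.5714 0.4042] rpy [-3.1415e+00  1.1000e-03  1.1540e+00] F [-0.1  0.1  0. ] w 0.0913 q6 -0.1
tool d [-0.2038  0.4321  0.1374] turn -0.704
```

{"method": "arm_command", "body": {"steps": [{"dx": 0, "dy": 0, "dz": 0, "turn": -0.14, "jaw": 0.09}, {"dx": 0, "dy": 0, "dz": 0, "turn": -0.14, "jaw": 0.09}, {"dx": 0, "dy": 0, "dz": 0, "turn": -0.14, "jaw": 0.09}, {"dx": 0, "dy": 0, "dz": 0, "turn": -0.14, "jaw": 0.09}, {"dx": 0, "dy": 0, "dz": 0, "turn": -0.145, "jaw": 0.09}, {"dx": -0.03, "dy": 0.014, "dz": 0, "turn": 0, "jaw": 0.09}, {"dx": -0.035, "dy": 0.016, "dz": 0, "turn": 0, "jaw": 0.09}, {"dx": -0.035, "dy": 0.016, "dz": 0, "turn": 0, "jaw": 0.09}, {"dx": -0.035, "dy": 0.016, "dz": 0, "turn": 0, "jaw": 0.09}, {"dx": -0.035, "dy": 0.016, "dz": 0, "turn": 0, "jaw": 0.09}], "force": 30}}

```text
time: 1.1
eef_pos: [0.3768, 0.4294, 0.4045]
tool_rot: [-3.141, 0.0, 1.859]
force: [0.6, -0.0, -0.3]
grip_width: 0.0897
```

```bash
python3 -c "
from h import *
delta(.5655,.2099,.267,1.858)"
```

```text
t 1.1 pos [0.3768 0.4294 0.4045] rpy [-3.1411e+00  2.0000e-04  1.8592e+00] F [ 0.6 -0.  -0.3] w 0.0897 q6 -1.11
tool d [-0.264   0.1185  0.1375] turn 0.0012
```

{"method": "arm_command", "body": {"steps": [{"dx": -0.035, "dy": 0.016, "dz": 0, "turn": 0, "jaw": 0.09}, {"dx": -0.035, "dy": 0.016, "dz": 0, "turn": 0, "jaw": 0.09}, {"dx": -0.035, "dy": 0.016, "dz": 0, "turn": 0, "jaw": 0.09}, {"dx": -0.035, "dy": 0.016, "dz": 0, "turn": 0, "jaw": 0.09}, {"dx": -0.035, "dy": 0.016, "dz": 0, "turn": 0, "jaw": 0.09}, {"dx": -0.035, "dy": 0.016, "dz": 0, "turn": 0, "jaw": 0.09}, {"dx": -0.034, "dy": 0.0145, "dz": 0.0, "turn": 0, "jaw": 0.09}, {"dx": -0.02, "dy": 0.008, "dz": 0.02, "turn": 0, "jaw": 0.09}, {"dx": 0, "dy": 0, "dz": 0.03, "turn": 0, "jaw": 0.09}, {"dx": 0, "dy": 0, "dz": 0, "turn": 0, "jaw": 0.09}]}}

```text
time: 2.1
eef_pos: [0.5641, 0.2103, 0.3513]
tool_rot: [-3.135, -0.0, 1.858]
force: [-1.1, -1.3, -0.3]
grip_width: 0.0899
```

```bash
python3 -c "
from h import *
delta(.5655,.2099,.267,1.858)
c=cap('scene'); save(c,'s1.png',2.5,(250,130,500,330))"
```

```text
t 2.1 pos [0.5641 0.2103 0.3513] rpy [-3.1354e+00 -2.0000e-04  1.8577e+00] F [-1.1 -1.3 -0.3] w 0.0899 q6 -1.6
tool d [-0.0008  0.0018  0.0843] turn -0.0003
```

View pics/s1.png

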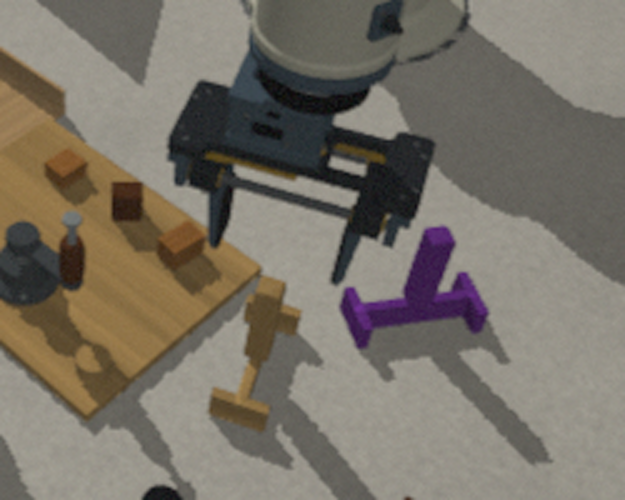

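{"method": "arm_command", "body": {"steps": [{"dx": 0, "dy": 0.001, "dz": 0.03, "turn": 0, "jaw": 0.09}, {"dx": 0, "dy": 0, "dz": 0.03, "turn": 0, "jaw": 0.09}, {"dx": 0, "dy": 0, "dz": 0.024, "turn": 0, "jaw": 0.09}, {"dx": 0, "dy": 0, "dz": 0, "turn": 0, "jaw": 0.01}, {"dx": 0, "dy": 0, "dz": 0, "turn": 0, "jaw": 0.01}, {"dx": 0, "dy": 0, "dz": 0, "turn": 0, "jaw": 0.01}, {"dx": 0, "dy": 0, "dz": 0, "turn": 0, "jaw": 0.01}, {"dx": 0, "dy": 0, "dz": 0, "turn": 0, "jaw": 0.01}, {"dx": 0, "dy": 0, "dz": 0, "turn": 0, "jaw": 0.01}, {"dx": 0, "dy": 0, "dz": 0, "turn": 0, "jaw": 0.01}], "force": 40}}

```text
time: 3.15
eef_pos: [0.5657, 0.2115, 0.2709]
tool_rot: [3.141, 0.0, 1.859]
force: [0.2, 0.2, 0.1]
grip_width: 0.0365
```

```bash
python3 -c "
from h import *
delta(*deck(-.065,.134),.33,DY+np.pi/2)"
```

```text
t 3.15 pos [0.5657 0.2115 0.2709] rpy [3.1413 0.     1.8589] F [0.2 0.2 0.1] w 0.0365 q6 -1.6
tool d [-0.0597 -0.0677 -0.0591] turn 0.4051
```

{"method": "arm_command", "body": {"steps": [{"dx": 0, "dy": 0, "dz": 0, "turn": 0, "jaw": 0.01}, {"dx": 0, "dy": 0, "dz": 0, "turn": 0, "jaw": 0.01}, {"dx": 0, "dy": 0, "dz": 0, "turn": 0, "jaw": 0.01}, {"dx": 0, "dy": 0, "dz": 0, "turn": 0, "jaw": 0.01}, {"dx": 0, "dy": 0, "dz": 0, "turn": 0, "jaw": 0.01}, {"dx": 0, "dy": 0, "dz": 0, "turn": 0, "jaw": 0.01}]}}

```text
time: 3.75
eef_pos: [0.5657, 0.2115, 0.2707]
tool_rot: [-3.142, 0.0, 1.859]
force: [0.2, 0.3, -0.4]
grip_width: 0.0218
```

```bash
python3 -c "
from h import *
delta(*deck(-.065,.134),.33,DY+np.pi/2)"
```

```text
t 3.75 pos [0.5657 0.2115 0.2707] rpy [-3.1415  0.      1.859 ] F [ 0.2  0.3 -0.4] w 0.0218 q6 -1.6
tool d [-0.0597 -0.0677 -0.0593] turn 0.4052
```

{"method": "arm_command", "body": {"steps": [{"dx": 0, "dy": 0, "dz": -0.01, "turn": 0, "jaw": 0.01}, {"dx": 0, "dy": 0, "dz": -0.02, "turn": 0, "jaw": 0.01}, {"dx": 0, "dy": 0, "dz": -0.02, "turn": 0, "jaw": 0.01}, {"dx": 0, "dy": 0, "dz": -0.01, "turn": 0, "jaw": 0.01}, {"dx": 0, "dy": 0, "dz": 0, "turn": 0.1, "jaw": 0.01}, {"dx": 0, "dy": 0, "dz": 0, "turn": 0.1, "jaw": 0.01}, {"dx": 0, "dy": 0, "dz": 0, "turn": 0.1, "jaw": 0.01}, {"dx": 0, "dy": 0, "dz": 0, "turn": 0.105, "jaw": 0.01}, {"dx": 0, "dy": 0, "dz": 0, "turn": 0, "jaw": 0.01}, {"dx": 0, "dy": 0, "dz": 0, "turn": 0, "jaw": 0.01}]}}

```text
time: 4.75
eef_pos: [0.5657, 0.2115, 0.3307]
tool_rot: [-3.141, 0.0, 1.457]
force: [-0.0, 0.4, -2.1]
grip_width: 0.0218
```

```bash
python3 -c "
from h import *
delta(*deck(-.065,.134),.286,DY+np.pi/2)"
```

```text
t 4.75 pos [0.5657 0.2115 0.3307] rpy [-3.1415e+00  1.0000e-04  1.4572e+00] F [-0.   0.4 -2.1] w 0.0218 q6 -1.2
tool d [-0.0814 -0.0389  0.0447] turn 0.0034
```

{"method": "arm_command", "body": {"steps": [{"dx": -0.01, "dy": -0.005, "dz": 0, "turn": 0.003, "jaw": 0.01}, {"dx": -0.02, "dy": -0.01, "dz": 0, "turn": 0, "jaw": 0.01}, {"dx": -0.021, "dy": -0.01, "dz": 0, "turn": 0, "jaw": 0.01}, {"dx": -0.02, "dy": -0.01, "dz": 0, "turn": 0, "jaw": 0.01}, {"dx": -0.01, "dy": -0.004, "dz": 0, "turn": 0, "jaw": 0.01}, {"dx": 0, "dy": 0, "dz": 0.02, "turn": 0, "jaw": 0.01}, {"dx": 0, "dy": 0, "dz": 0.015, "turn": 0, "jaw": 0.01}, {"dx": 0, "dy": 0, "dz": 0.009, "turn": 0, "jaw": 0.01}, {"dx": 0, "dy": 0, "dz": 0, "turn": 0, "jaw": 0.01}]}}

```text
time: 5.65
eef_pos: [0.5171, 0.1357, 0.2858]
tool_rot: [-3.14, 0.0, 1.452]
force: [0.3, 0.1, -1.8]
grip_width: 0.0219
```

```bash
python3 -c "
from h import *
delta(*deck(-.065,-.19),.286,DY+np.pi/2)
c=cap('scene'); save(c,'s2.png',3,(190,130,420,310))
c=cap('top'); save(c,'t2.png',3,(165,150,415,315))"
```

```text
t 5.65 pos [0.5171 0.1357 0.2858] rpy [-3.1399e+00  4.0000e-04  1.4516e+00] F [ 0.3  0.1 -1.8] w 0.0219 q6 -1.31
tool d [-0.3245  0.0015 -0.    ] turn -0.0022
```

View pics/s2.png

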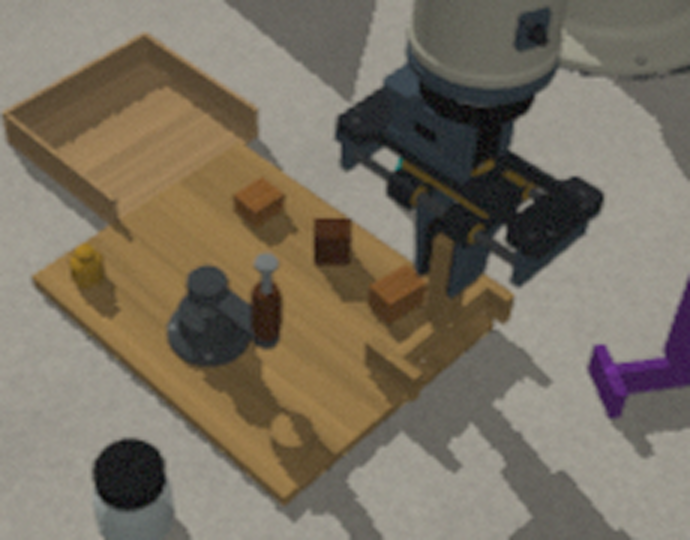

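{"method": "arm_command", "body": {"steps": [{"dx": -0.008, "dy": 0.001, "dz": 0, "turn": 0, "jaw": 0.01}, {"dx": -0.012, "dy": 0, "dz": 0, "turn": 0, "jaw": 0.01}, {"dx": -0.015, "dy": 0, "dz": 0, "turn": 0, "jaw": 0.01}, {"dx": -0.015, "dy": 0, "dz": 0, "turn": 0, "jaw": 0.01}, {"dx": -0.015, "dy": 0, "dz": 0, "turn": 0, "jaw": 0.01}, {"dx": -0.015, "dy": 0, "dz": 0, "turn": 0, "jaw": 0.01}, {"dx": -0.015, "dy": 0, "dz": 0, "turn": 0, "jaw": 0.01}, {"dx": -0.015, "dy": 0, "dz": 0, "turn": 0, "jaw": 0.01}, {"dx": -0.015, "dy": 0, "dz": 0, "turn": 0, "jaw": 0.01}, {"dx": -0.015, "dy": 0, "dz": 0, "turn": 0, "jaw": 0.01}]}}

```text
time: 6.75
eef_pos: [0.5014, -0.0046, 0.2867]
tool_rot: [-3.142, -0.0, 1.451]
force: [-0.6, 1.3, -1.7]
grip_width: 0.0215
```

{"method": "arm_command", "body": {"steps": [{"dx": -0.015, "dy": 0, "dz": 0, "turn": 0, "jaw": 0.01}, {"dx": -0.015, "dy": 0, "dz": 0, "turn": 0, "jaw": 0.01}, {"dx": -0.015, "dy": 0, "dz": 0, "turn": 0, "jaw": 0.01}, {"dx": -0.015, "dy": 0, "dz": 0, "turn": 0, "jaw": 0.01}, {"dx": -0.015, "dy": 0, "dz": 0, "turn": 0, "jaw": 0.01}, {"dx": -0.015, "dy": 0, "dz": 0, "turn": 0, "jaw": 0.01}, {"dx": -0.015, "dy": 0, "dz": 0, "turn": 0, "jaw": 0.01}, {"dx": -0.01, "dy": 0, "dz": 0, "turn": 0, "jaw": 0.01}]}}

```text
time: 7.55
eef_pos: [0.4877, -0.1189, 0.2867]
tool_rot: [3.142, 0.0, 1.451]
force: [0.2, 1.1, -1.6]
grip_width: 0.0215
```

```bash
python3 -c "
from h import *
delta(*deck(-.065,-.18),.286,DY+np.pi/2)
c=cap('scene'); save(c,'s3.png',3,(170,100,400,280))"
```

```text
t 7.55 pos [ 0.4877 -0.1189  0.2867] rpy [3.1415e+00 1.0000e-04 1.4505e+00] F [ 0.2  1.1 -1.6] w 0.0215 q6 -1.81
tool d [-0.0582  0.0004  0.0007] turn -0.0033
```

View pics/s3.png

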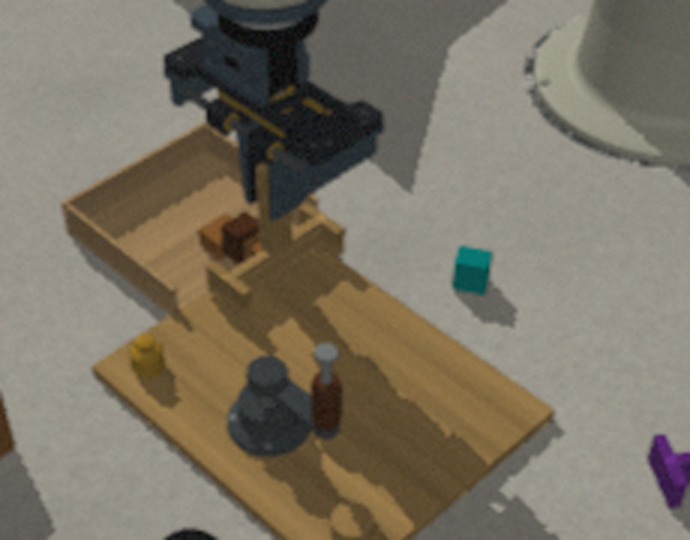

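{"method": "arm_command", "body": {"steps": [{"dx": -0.012, "dy": 0, "dz": 0, "turn": 0, "jaw": 0.01}, {"dx": -0.014, "dy": 0, "dz": 0, "turn": 0, "jaw": 0.01}, {"dx": -0.014, "dy": 0, "dz": 0, "turn": 0, "jaw": 0.01}, {"dx": -0.012, "dy": 0, "dz": 0, "turn": 0, "jaw": 0.01}, {"dx": -0.01, "dy": 0, "dz": 0, "turn": 0, "jaw": 0.01}, {"dx": 0.012, "dy": 0, "dz": 0, "turn": 0, "jaw": 0.01}, {"dx": 0.01, "dy": 0, "dz": -0.01, "turn": 0, "jaw": 0.01}, {"dx": 0.0, "dy": 0, "dz": -0.03, "turn": 0, "jaw": 0.01}, {"dx": 0.01, "dy": 0, "dz": -0.03, "turn": 0, "jaw": 0.01}, {"dx": 0.025, "dy": 0, "dz": 0, "turn": 0, "jaw": 0.01}]}}

```text
time: 8.6
eef_pos: [0.4882, -0.1224, 0.3607]
tool_rot: [3.136, 0.002, 1.451]
force: [1.3, 0.4, -3.0]
grip_width: 0.0218
```

{"method": "arm_command", "body": {"steps": [{"dx": 0.035, "dy": 0, "dz": 0, "turn": 0, "jaw": 0.01}, {"dx": 0.035, "dy": 0, "dz": 0, "turn": 0, "jaw": 0.01}, {"dx": 0.035, "dy": 0, "dz": 0, "turn": 0, "jaw": 0.01}, {"dx": 0.035, "dy": 0, "dz": 0, "turn": 0, "jaw": 0.01}, {"dx": 0, "dy": 0, "dz": 0, "turn": 0, "jaw": 0.01}, {"dx": 0, "dy": 0, "dz": 0, "turn": 0, "jaw": 0.01}]}}

```text
time: 9.2
eef_pos: [0.5037, 0.0179, 0.3573]
tool_rot: [3.141, 0.0, 1.454]
force: [0.2, -1.0, -2.2]
grip_width: 0.0217
```

```bash
python3 -c "
from h import *
delta(.5657,.2115,.33,1.451)
c=cap('scene');d=cap('top')
save(c,'a.png',2.2,(170,120,400,260));save(d,'b.png',2.2,(180,160,410,300))
cv2.imwrite('pics/s4.png',np.vstack([cv2.imread('pics/a.png')[:300],cv2.imread('pics/b.png')[:299]]))"
```

```text
t 9.2 pos [0.5037 0.0179 0.3573] rpy [3.1414e+00 1.0000e-04 1.4538e+00] F [ 0.2 -1.  -2.2] w 0.0217 q6 -1.54
tool d [0.1996 0.0389 0.0272] turn 0.0028
```

View pics/s4.png

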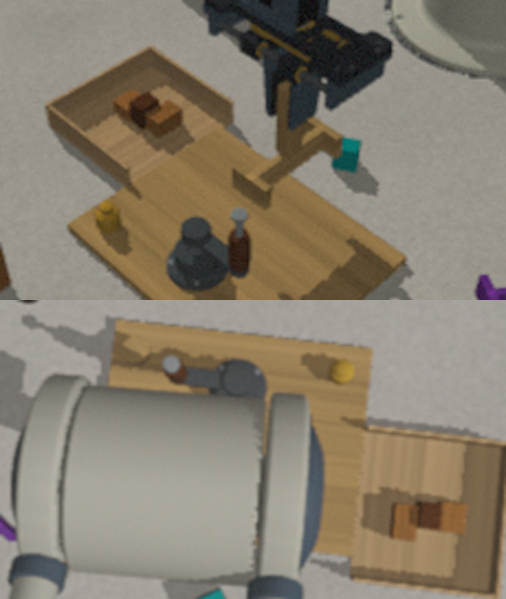

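{"method": "arm_command", "body": {"steps": [{"dx": 0.015, "dy": 0.003, "dz": 0, "turn": 0, "jaw": 0.01}, {"dx": 0.03, "dy": 0.006, "dz": 0, "turn": 0, "jaw": 0.01}, {"dx": 0.035, "dy": 0.007, "dz": 0, "turn": 0, "jaw": 0.01}, {"dx": 0.035, "dy": 0.007, "dz": 0, "turn": 0, "jaw": 0.01}, {"dx": 0.035, "dy": 0.007, "dz": 0, "turn": 0, "jaw": 0.01}, {"dx": 0.03, "dy": 0.006, "dz": 0, "turn": 0, "jaw": 0.01}, {"dx": 0.02, "dy": 0.003, "dz": 0, "turn": 0, "jaw": 0.01}, {"dx": 0, "dy": 0, "dz": 0, "turn": -0.13, "jaw": 0.01}, {"dx": 0, "dy": 0, "dz": 0, "turn": -0.13, "jaw": 0.01}, {"dx": 0, "dy": 0, "dz": 0, "turn": -0.14, "jaw": 0.01}]}}

```text
time: 10.3
eef_pos: [0.5667, 0.2103, 0.3566]
tool_rot: [-3.141, 0.0, 1.856]
force: [0.5, 0.4, -2.2]
grip_width: 0.0218
```

{"method": "arm_command", "body": {"steps": [{"dx": 0, "dy": 0, "dz": 0.02, "turn": 0, "jaw": 0.01}, {"dx": 0, "dy": 0, "dz": 0.025, "turn": 0, "jaw": 0.01}, {"dx": 0, "dy": 0, "dz": 0.02, "turn": 0, "jaw": 0.01}, {"dx": 0, "dy": 0, "dz": 0.012, "turn": 0, "jaw": 0.01}, {"dx": 0, "dy": 0, "dz": 0.004, "turn": 0, "jaw": 0.01}, {"dx": 0, "dy": 0, "dz": 0.0, "turn": 0, "jaw": 0.01}]}}

```text
time: 10.9
eef_pos: [0.5668, 0.2103, 0.2757]
tool_rot: [-3.141, 0.0, 1.851]
force: [-0.8, -0.3, -1.9]
grip_width: 0.0217
```

```bash
python3 -c "
from h import *
delta(.5657,.2115,.2705,1.859)"
```

```text
t 10.9 pos [0.5668 0.2103 0.2757] rpy [-3.1412  0.      1.8507] F [-0.8 -0.3 -1.9] w 0.0217 q6 -1.59
tool d [ 0.0014 -0.0007  0.0052] turn -0.0083
```

{"method": "arm_command", "body": {"steps": [{"dx": 0, "dy": 0, "dz": 0.003, "turn": 0, "jaw": 0.01}, {"dx": 0, "dy": 0, "dz": 0.002, "turn": 0, "jaw": 0.01}, {"dx": 0, "dy": 0, "dz": 0.0, "turn": 0, "jaw": 0.01}, {"dx": 0, "dy": 0, "dz": 0.0, "turn": 0, "jaw": 0.01}]}}

```text
time: 11.3
eef_pos: [0.5667, 0.2104, 0.271]
tool_rot: [3.141, -0.0, 1.851]
force: [0.1, -0.0, -2.4]
grip_width: 0.022
```

{"method": "arm_command", "body": {"steps": [{"dx": 0, "dy": 0, "dz": 0, "turn": 0, "jaw": 0.055}, {"dx": 0, "dy": 0, "dz": 0, "turn": 0, "jaw": 0.055}, {"dx": 0, "dy": 0, "dz": 0, "turn": 0, "jaw": 0.055}, {"dx": 0, "dy": 0, "dz": 0, "turn": 0, "jaw": 0.055}, {"dx": 0, "dy": 0, "dz": 0, "turn": 0, "jaw": 0.055}, {"dx": 0, "dy": 0, "dz": 0, "turn": 0, "jaw": 0.055}, {"dx": 0, "dy": 0, "dz": -0.02, "turn": 0, "jaw": 0.055}, {"dx": 0, "dy": 0, "dz": -0.04, "turn": 0, "jaw": 0.055}, {"dx": 0, "dy": 0, "dz": -0.04, "turn": 0, "jaw": 0.055}, {"dx": 0, "dy": 0, "dz": 0, "turn": 0, "jaw": 0.055}]}}

```text
time: 12.3
eef_pos: [0.5677, 0.2108, 0.3759]
tool_rot: [3.133, 0.0, 1.851]
force: [-0.4, -0.2, -1.2]
grip_width: 0.0548
```

```bash
python3 -c "
from h import *
g=deck(.055,0)+D@[0,.065]; print(g)
delta(.6285,.0515,.27,DY+np.pi/2)
c=cap('scene');d=cap('top')
save(c,'s5.png',3,(190,160,440,340)); save(d,'b5.png',3,(170,140,380,320))"
```

```text
[0.62891164 0.05253529]
t 12.3 pos [0.5677 0.2108 0.3759] rpy [3.1334e+00 2.0000e-04 1.8511e+00] F [-0.4 -0.2 -1.2] w 0.0548 q6 -1.59
tool d [-0.1698  0.0135  0.106 ] turn 0.3973
```

View pics/s5.png

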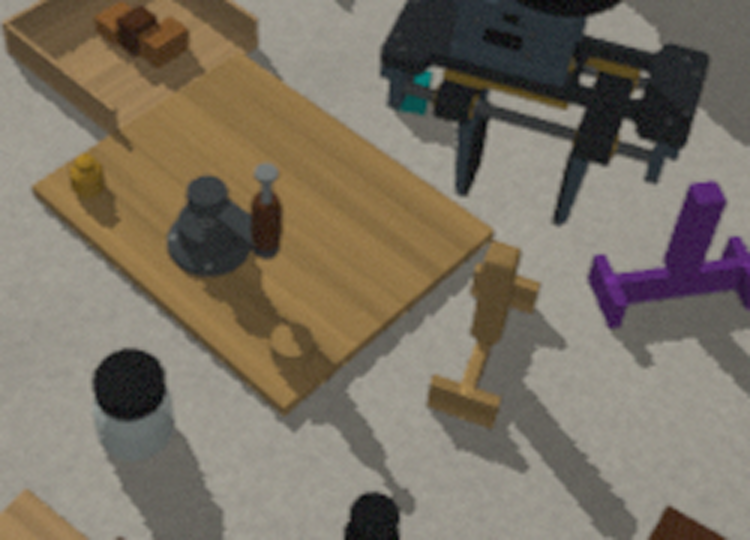

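```bash
python3 - <<'E'
from h import *
s=np.load('scene0.npy',allow_pickle=True).item();c=np.load('top0.npy',allow_pickle=True).item()
def tri(a,b):
    Pm=[k['K']@np.c_[k['R'],k['t']] for k in(s,c)]
    x=cv2.triangulatePoints(Pm[0],Pm[1],np.array(a,float),np.array(b,float)).ravel(); x=x[:3]/x[3]; print(x,'deck',D.T@(x[:2]-cen))
tri((265/3+190,172/3+160),(165+298/3.2,150+125/3.2))
tri((208/3+190,185/3+160),(165+397/3.2,150+146/3.2))
E
```

```text
[0.62768971 0.05252749 0.14601328] deck [0.05378733 0.06484961]
[ 0.62026831 -0.0123455   0.08077949] deck [ 0.05398951 -0.00044618]
```

View pics/b5.png

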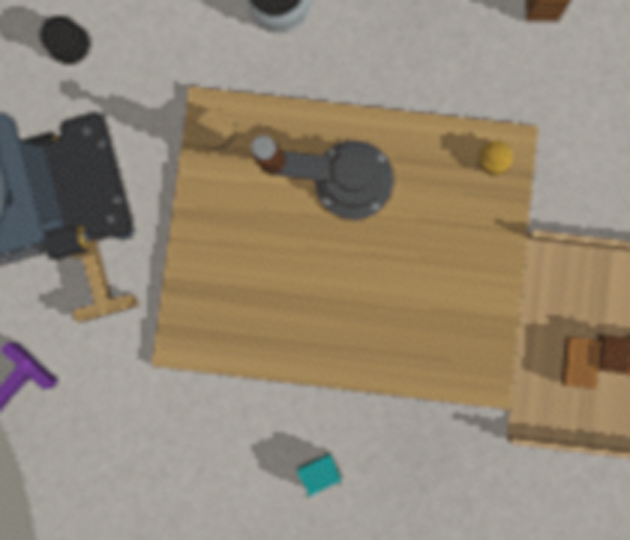

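{"method": "arm_command", "body": {"steps": [{"dx": 0, "dy": 0, "dz": 0, "turn": 0.13, "jaw": 0.055}, {"dx": 0, "dy": 0, "dz": 0, "turn": 0.13, "jaw": 0.055}, {"dx": 0, "dy": 0, "dz": 0, "turn": 0.137, "jaw": 0.055}, {"dx": 0, "dy": 0, "dz": 0, "turn": 0, "jaw": 0.055}]}}

```text
time: 12.8
eef_pos: [0.5663, 0.2103, 0.3692]
tool_rot: [-3.139, 0.001, 1.451]
force: [0.6, -0.6, -0.1]
grip_width: 0.0551
```

```bash
python3 -c "
from h import *
delta(.6285,.0515,.27,DY+np.pi/2)"
```

```text
t 12.8 pos [0.5663 0.2103 0.3692] rpy [-3.1393e+00  9.0000e-04  1.4512e+00] F [ 0.6 -0.6 -0.1] w 0.0551 q6 -1.19
tool d [-0.1502  0.0809  0.0992] turn -0.0026
```

{"method": "arm_command", "body": {"steps": [{"dx": -0.02, "dy": 0.01, "dz": 0, "turn": 0, "jaw": 0.055}, {"dx": -0.03, "dy": 0.016, "dz": 0, "turn": 0, "jaw": 0.055}, {"dx": -0.035, "dy": 0.02, "dz": 0, "turn": 0, "jaw": 0.055}, {"dx": -0.03, "dy": 0.017, "dz": 0, "turn": 0, "jaw": 0.055}, {"dx": -0.022, "dy": 0.011, "dz": 0, "turn": 0, "jaw": 0.055}, {"dx": -0.012, "dy": 0.0065, "dz": 0, "turn": 0, "jaw": 0.055}, {"dx": 0, "dy": 0, "dz": 0, "turn": 0, "jaw": 0.055}, {"dx": 0, "dy": 0, "dz": 0, "turn": 0, "jaw": 0.055}]}}

```text
time: 13.6
eef_pos: [0.6289, 0.0536, 0.3702]
tool_rot: [-3.141, -0.0, 1.456]
force: [-0.0, -0.1, 0.1]
grip_width: 0.0549
```

```bash
python3 -c "
from h import *
delta(.628,.0522,.27,DY+np.pi/2)
c=cap('scene'); save(c,'s6.png',4,(200,140,350,270))"
```

```text
t 13.6 pos [0.6289 0.0536 0.3702] rpy [-3.1405e+00 -2.0000e-04  1.4555e+00] F [-0.  -0.1  0.1] w 0.0549 q6 -1.47
tool d [-0.0015 -0.0006  0.1002] turn 0.0018
```

View pics/s6.png

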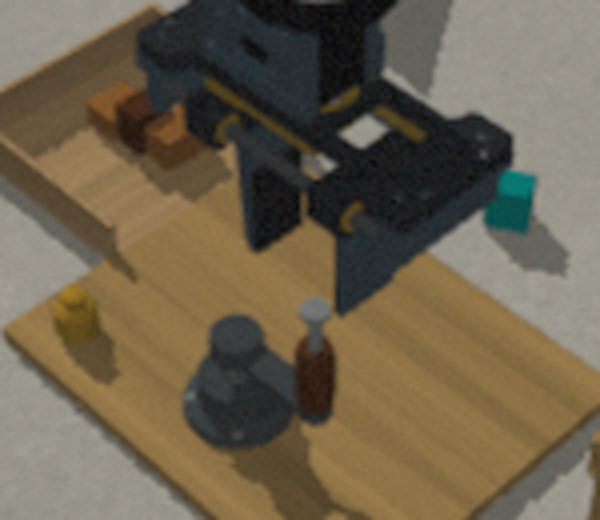

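{"method": "arm_command", "body": {"steps": [{"dx": -0.001, "dy": 0, "dz": 0.015, "turn": 0, "jaw": 0.055}, {"dx": 0, "dy": -0.0005, "dz": 0.025, "turn": 0, "jaw": 0.055}, {"dx": 0, "dy": 0, "dz": 0.025, "turn": 0, "jaw": 0.055}, {"dx": 0, "dy": 0, "dz": 0.02, "turn": 0, "jaw": 0.055}, {"dx": 0, "dy": 0, "dz": 0.014, "turn": 0, "jaw": 0.055}, {"dx": 0, "dy": 0, "dz": 0, "turn": 0, "jaw": 0.055}], "force": 20}}

```text
time: 14.25
eef_pos: [0.6279, 0.0529, 0.2701]
tool_rot: [-3.139, 0.0, 1.455]
force: [-0.7, -0.8, 0.7]
grip_width: 0.0548
```

{"method": "arm_command", "body": {"steps": [{"dx": 0, "dy": 0, "dz": 0, "turn": 0, "jaw": 0.01}, {"dx": 0, "dy": 0, "dz": 0, "turn": 0, "jaw": 0.01}, {"dx": 0, "dy": 0, "dz": 0, "turn": 0, "jaw": 0.01}, {"dx": 0, "dy": 0, "dz": 0, "turn": 0, "jaw": 0.01}, {"dx": 0, "dy": 0, "dz": 0, "turn": 0, "jaw": 0.01}, {"dx": 0, "dy": 0, "dz": 0, "turn": 0, "jaw": 0.01}, {"dx": 0, "dy": 0, "dz": 0, "turn": 0, "jaw": 0.01}, {"dx": 0, "dy": 0, "dz": 0, "turn": 0, "jaw": 0.01}, {"dx": 0, "dy": 0, "dz": 0, "turn": 0, "jaw": 0.01}]}}

```text
time: 15.15
eef_pos: [0.6288, 0.0523, 0.272]
tool_rot: [3.141, -0.0, 1.454]
force: [1.1, 4.8, 4.8]
grip_width: 0.0218
```

```bash
cat >> h.py <<'E'
AX=np.array([.6208,-.012]); 
def plan(q0,dq,n,r=.065):
    # tool-axis steps (tool x = deck y, tool y = deck x) from commanded q0
    s=monitor.read_state(); p=D.T@(s['eef_pos'][:2]-AX); a=np.arctan2(p[1],p[0])
    print('t',s['time'],'z',s['eef_pos'][2].round(4),'yaw',s['tool_rot'][2].round(4),'F',s['force'].round(1),'w',s['grip_width'].round(4),'r',np.hypot(*p).round(4),'ang',a.round(3),'q',(2.75-a).round(3),'or',(2.75-a+2*np.pi).round(3))
    A=2.75-(q0+dq*np.arange(n+1)); X=r*np.c_[np.sin(A),np.cos(A)]
    print('mm from meas to q0 point',((X[0]-p[::-1])*1e3).round(1)); 
    for k,d in enumerate(np.diff(X,axis=0)): print(round(q0+dq*(k+1),2),d.round(4))
E
python3 -c "
from h import *
plan(1.17,-.15,9)"
```

```text
Traceback (most recent call last):
  File "h.py", line 27, in plan
    print('t',s['time'],'z',s['eef_pos'][2].round(4),'yaw',s['tool_rot'][2].round(4),'F',s['force'].round(1),'w',s['grip_width'].round(4),'r',np.hypot(*p).round(4),'ang',a.round(3),'q',(2.75-a).round(3),'or',(2.75-a+2*np.pi).round(3))
                                                                                                                 ^^^^^^^^^^^^^^^^^^^^^
AttributeError: 'float' object has no attribute 'round'
```

```bash
sed -i "s/s\['grip_width'\].round(4)/round(s['grip_width'],4)/; s/a.round(3)/round(float(a),3)/; s/(2.75-a).round(3)/round(float(2.75-a),3)/; s/,'or',(2.75-a+2\*np.pi).round(3)//" h.py
python3 -c "
from h import *
plan(1.17,-.15,9)"
```

```text
t 15.15 z 0.272 yaw 1.454 F [1.1 4.8 4.8] w 0.0218 r 0.0648 ang 1.565 q 1.185
mm from meas to q0 point [ 0.2 -1. ]
1.02 [-0.0008 -0.0097]
0.87 [-0.0023 -0.0095]
0.72 [-0.0037 -0.009 ]
0.57 [-0.005  -0.0084]
0.42 [-0.0062 -0.0075]
0.27 [-0.0072 -0.0065]
0.12 [-0.0081 -0.0054]
-0.03 [-0.0088 -0.0041]
-0.18 [-0.0093 -0.0028]
```

{"method": "arm_command", "body": {"steps": [{"dx": -0.001, "dy": -0.01, "dz": 0, "turn": 0, "jaw": 0.01}, {"dx": -0.0023, "dy": -0.0095, "dz": 0, "turn": 0, "jaw": 0.01}, {"dx": -0.0037, "dy": -0.009, "dz": 0, "turn": 0, "jaw": 0.01}, {"dx": -0.005, "dy": -0.0084, "dz": 0, "turn": 0, "jaw": 0.01}, {"dx": -0.0062, "dy": -0.0075, "dz": 0, "turn": 0, "jaw": 0.01}, {"dx": -0.0072, "dy": -0.0065, "dz": 0, "turn": 0, "jaw": 0.01}, {"dx": -0.008, "dy": -0.0054, "dz": 0, "turn": 0, "jaw": 0.01}, {"dx": 0, "dy": 0, "dz": 0, "turn": 0, "jaw": 0.01}]}}

```text
time: 15.95
eef_pos: [0.568, 0.0247, 0.2718]
tool_rot: [-3.14, 0.001, 1.454]
force: [-3.5, 0.1, 6.8]
grip_width: 0.0215
```

```bash
python3 -c "
from h import *
plan(.12,-.1,4)"
```

```text
t 15.95 z 0.2718 yaw 1.4536 F [-3.5  0.1  6.8] w 0.0215 r 0.0643 ang 2.651 q 0.099
mm from meas to q0 point [1.5 0.1]
0.02 [-0.0058 -0.0029]
-0.08 [-0.0061 -0.0023]
-0.18 [-0.0063 -0.0017]
-0.28 [-0.0064 -0.001 ]
```

{"method": "arm_command", "body": {"steps": [{"dx": -0.0055, "dy": -0.003, "dz": 0, "turn": 0, "jaw": 0.01}, {"dx": -0.006, "dy": -0.0023, "dz": 0, "turn": 0, "jaw": 0.01}, {"dx": -0.006, "dy": -0.0017, "dz": 0, "turn": 0, "jaw": 0.01}, {"dx": -0.005, "dy": -0.001, "dz": 0, "turn": 0, "jaw": 0.01}, {"dx": 0, "dy": 0, "dz": 0, "turn": 0, "jaw": 0.01}, {"dx": 0, "dy": 0, "dz": 0, "turn": 0, "jaw": 0.01}, {"dx": 0, "dy": 0, "dz": 0, "turn": 0, "jaw": 0.01}]}}

```text
time: 16.65
eef_pos: [0.5584, 0.0041, 0.2717]
tool_rot: [3.141, 0.0, 1.454]
force: [0.9, -0.7, -0.4]
grip_width: 0.0215
```

```bash
python3 -c "
from h import *
plan(-.26,.2,10)
s=np.load('scene0.npy',allow_pickle=True).item()
print([proj(s,[.6208,-.012,z]) for z in (.077,.069)])
c=cap('scene'); save(c,'s7.png',5,(220,160,340,270)); cv2.imwrite('pics/s7.png',np.hstack([cv2.imread('pics/s7.png'),0*cv2.imread('pics/s7.png')[:,:1]]))
k=s['pixels'][160:270,220:340,::-1]; b=c['pixels'][160:270,220:340,::-1]
cv2.imwrite('pics/s7.png',cv2.resize(np.hstack([k[:,:80],b[:,:80]]),None,fx=5,fy=5,interpolation=cv2.INTER_CUBIC))"
```

```text
t 16.65 z 0.2717 yaw 1.4541 F [ 0.9 -0.7 -0.4] w 0.0215 r 0.0645 ang 3.006 q -0.256
mm from meas to q0 point [-0.2 -0.5]
-0.06 [0.0126 0.003 ]
0.14 [0.0118 0.0054]
0.34 [0.0105 0.0077]
0.54 [0.0087 0.0096]
0.74 [0.0067 0.0111]
0.94 [0.0043 0.0122]
1.14 [0.0018 0.0129]
1.34 [-0.0008  0.013 ]
1.54 [-0.0033  0.0125]
1.74 [-0.0058  0.0116]
[array([257.91743584, 222.8793512 ]), array([258.03462652, 225.1944344 ])]
```

View pics/s7.png

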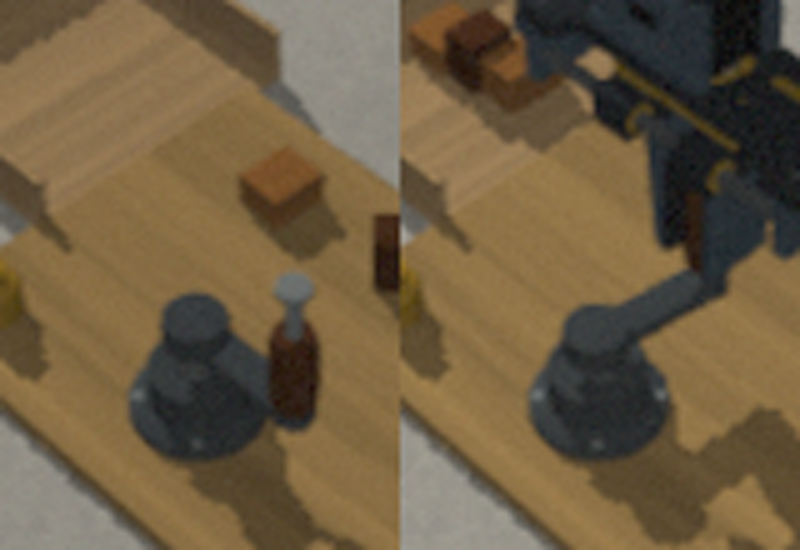

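{"method": "arm_command", "body": {"steps": [{"dx": 0.0126, "dy": 0.003, "dz": 0, "turn": 0, "jaw": 0.01}, {"dx": 0.0118, "dy": 0.0054, "dz": 0, "turn": 0, "jaw": 0.01}, {"dx": 0.0105, "dy": 0.0077, "dz": 0, "turn": 0, "jaw": 0.01}, {"dx": 0.0087, "dy": 0.0096, "dz": 0, "turn": 0, "jaw": 0.01}, {"dx": 0.0067, "dy": 0.0111, "dz": 0, "turn": 0, "jaw": 0.01}, {"dx": 0.0043, "dy": 0.0122, "dz": 0, "turn": 0, "jaw": 0.01}, {"dx": 0.0018, "dy": 0.0129, "dz": 0, "turn": 0, "jaw": 0.01}, {"dx": -0.0008, "dy": 0.013, "dz": 0, "turn": 0, "jaw": 0.01}, {"dx": 0, "dy": 0, "dz": 0, "turn": 0, "jaw": 0.01}]}}

```text
time: 17.6
eef_pos: [0.6404, 0.0506, 0.2713]
tool_rot: [-3.141, 0.001, 1.455]
force: [-0.7, -7.9, -0.2]
grip_width: 0.0214
```

```bash
python3 -c "
from h import *
plan(1.34,.2,25)"
```

```text
t 17.6 z 0.2713 yaw 1.4545 F [-0.7 -7.9 -0.2] w 0.0214 r 0.0656 ang 1.384 q 1.366
mm from meas to q0 point [-0.3 -1.8]
1.54 [-0.0033  0.0125]
1.74 [-0.0058  0.0116]
1.94 [-0.008   0.0102]
2.14 [-0.0098  0.0085]
2.34 [-0.0113  0.0063]
2.54 [-0.0124  0.004 ]
2.74 [-0.0129  0.0014]
2.94 [-0.0129 -0.0012]
3.14 [-0.0124 -0.0037]
3.34 [-0.0115 -0.0061]
3.54 [-0.01   -0.0083]
3.74 [-0.0082 -0.0101]
3.94 [-0.006  -0.0115]
4.14 [-0.0036 -0.0125]
4.34 [-0.001  -0.0129]
4.54 [ 0.0015 -0.0129]
4.74 [ 0.0041 -0.0123]
4.94 [ 0.0064 -0.0113]
5.14 [ 0.0085 -0.0098]
5.34 [ 0.0103 -0.0079]
5.54 [ 0.0117 -0.0057]
5.74 [ 0.0126 -0.0032]
5.94 [ 0.013  -0.0007]
6.14 [0.0128 0.0019]
6.34 [0.0122 0.0044]
```

{"method": "arm_command", "body": {"steps": [{"dx": -0.0045, "dy": 0.0115, "dz": 0, "turn": 0, "jaw": 0.01}, {"dx": -0.0058, "dy": 0.0116, "dz": 0, "turn": 0, "jaw": 0.01}, {"dx": -0.008, "dy": 0.0102, "dz": 0, "turn": 0, "jaw": 0.01}, {"dx": -0.0098, "dy": 0.0085, "dz": 0, "turn": 0, "jaw": 0.01}, {"dx": -0.0113, "dy": 0.0063, "dz": 0, "turn": 0, "jaw": 0.01}, {"dx": -0.0124, "dy": 0.004, "dz": 0, "turn": 0, "jaw": 0.01}, {"dx": -0.0129, "dy": 0.0014, "dz": 0, "turn": 0, "jaw": 0.01}, {"dx": -0.0129, "dy": -0.0012, "dz": 0, "turn": 0, "jaw": 0.01}, {"dx": 0, "dy": 0, "dz": 0, "turn": 0, "jaw": 0.01}]}}

```text
time: 18.5
eef_pos: [0.6819, -0.0348, 0.2718]
tool_rot: [3.141, 0.001, 1.452]
force: [5.2, -3.3, 0.6]
grip_width: 0.0214
```

```bash
python3 -c "
from h import *
plan(2.94,.2,1)"
```

```text
t 18.5 z 0.2718 yaw 1.4525 F [ 5.2 -3.3  0.6] w 0.0214 r 0.0652 ang -0.24 q 2.99
mm from meas to q0 point [3.2 0.5]
3.14 [-0.0124 -0.0037]
```

{"method": "arm_command", "body": {"steps": [{"dx": -0.011, "dy": -0.0035, "dz": 0, "turn": 0, "jaw": 0.01}, {"dx": -0.0115, "dy": -0.0061, "dz": 0, "turn": 0, "jaw": 0.01}, {"dx": -0.01, "dy": -0.0083, "dz": 0, "turn": 0, "jaw": 0.01}, {"dx": -0.0082, "dy": -0.0101, "dz": 0, "turn": 0, "jaw": 0.01}, {"dx": -0.006, "dy": -0.0115, "dz": 0, "turn": 0, "jaw": 0.01}, {"dx": -0.0036, "dy": -0.0125, "dz": 0, "turn": 0, "jaw": 0.01}, {"dx": -0.001, "dy": -0.0129, "dz": 0, "turn": 0, "jaw": 0.01}, {"dx": 0.0015, "dy": -0.0129, "dz": 0, "turn": 0, "jaw": 0.01}, {"dx": 0, "dy": 0, "dz": 0, "turn": 0, "jaw": 0.01}]}}

```text
time: 19.4
eef_pos: [0.5969, -0.0724, 0.2716]
tool_rot: [-3.139, -0.001, 1.454]
force: [-1.2, 3.4, -1.2]
grip_width: 0.0217
```

```bash
python3 -c "
from h import *
plan(4.54,.2,1)"
```

```text
t 19.4 z 0.2716 yaw 1.4537 F [-1.2  3.4 -1.2] w 0.0217 r 0.065 ang -1.831 q 4.581
mm from meas to q0 point [-0.7  2.6]
4.74 [ 0.0041 -0.0123]
```

Past half a turn without trouble; carry on to about 6.35.

{"method": "arm_command", "body": {"steps": [{"dx": 0.0041, "dy": -0.0115, "dz": 0, "turn": 0, "jaw": 0.01}, {"dx": 0.0064, "dy": -0.0113, "dz": 0, "turn": 0, "jaw": 0.01}, {"dx": 0.0085, "dy": -0.0098, "dz": 0, "turn": 0, "jaw": 0.01}, {"dx": 0.0103, "dy": -0.0079, "dz": 0, "turn": 0, "jaw": 0.01}, {"dx": 0.0117, "dy": -0.0057, "dz": 0, "turn": 0, "jaw": 0.01}, {"dx": 0.0126, "dy": -0.0032, "dz": 0, "turn": 0, "jaw": 0.01}, {"dx": 0.013, "dy": -0.0007, "dz": 0, "turn": 0, "jaw": 0.01}, {"dx": 0.0128, "dy": 0.0019, "dz": 0, "turn": 0, "jaw": 0.01}, {"dx": 0, "dy": 0, "dz": 0, "turn": 0, "jaw": 0.01}, {"dx": 0, "dy": 0, "dz": 0, "turn": 0, "jaw": 0.01}]}}

```text
time: 20.4
eef_pos: [0.5604, 0.0123, 0.2721]
tool_rot: [3.139, 0.0, 1.455]
force: [6.8, -1.7, 0.5]
grip_width: 0.0219
```

```bash
python3 -c "
from h import *
plan(6.14,.2,1)"
```

```text
t 20.4 z 0.2721 yaw 1.455 F [ 6.8 -1.7  0.5] w 0.0219 r 0.0651 ang 2.876 q -0.126
mm from meas to q0 point [-1.1 -0.2]
6.34 [0.0122 0.0044]
```

{"method": "arm_command", "body": {"steps": [{"dx": 0.006, "dy": 0.002, "dz": 0, "turn": 0, "jaw": 0.01}, {"dx": 0.006, "dy": 0.003, "dz": 0, "turn": 0, "jaw": 0.01}, {"dx": 0.001, "dy": 0.001, "dz": 0, "turn": 0, "jaw": 0.01}, {"dx": 0, "dy": 0, "dz": 0, "turn": 0, "jaw": 0.01}, {"dx": 0, "dy": 0, "dz": 0, "turn": 0, "jaw": 0.01}, {"dx": 0, "dy": 0, "dz": 0, "turn": 0, "jaw": 0.01}]}}

```text
time: 21.0
eef_pos: [0.5673, 0.0237, 0.2716]
tool_rot: [-3.141, -0.0, 1.454]
force: [0.4, 1.6, -0.1]
grip_width: 0.0214
```

```bash
python3 -c "
from h import *
plan(6.36,.2,0)
s=np.load('scene0.npy',allow_pickle=True).item()
print([proj(s,[.6208,-.012,z])[1] for z in (.077,.062)])
c=cap('scene')
k=cv2.imread('pics/scene0.png'); b=c['pixels'][...,::-1]
t=cv2.resize(np.hstack([k[160:250,220:300],b[160:250,220:300]]),None,fx=5,fy=5,interpolation=cv2.INTER_CUBIC)[:300]
u=cv2.resize(b[110:310,170:437],(800,600))[:,:][::2,::2]
cv2.imwrite('pics/s8.png',np.vstack([t,cv2.resize(u,(800,300)) if 0 else cv2.copyMakeBorder(u,0,0,200,200,0)]))"
```

```text
t 21.0 z 0.2716 yaw 1.4539 F [ 0.4  1.6 -0.1] w 0.0214 r 0.0643 ang 2.67 q 0.08
mm from meas to q0 point [ 0.1 -0.7]
[np.float64(222.8793512008665), np.float64(227.19829559397792)]
```

View pics/s8.png

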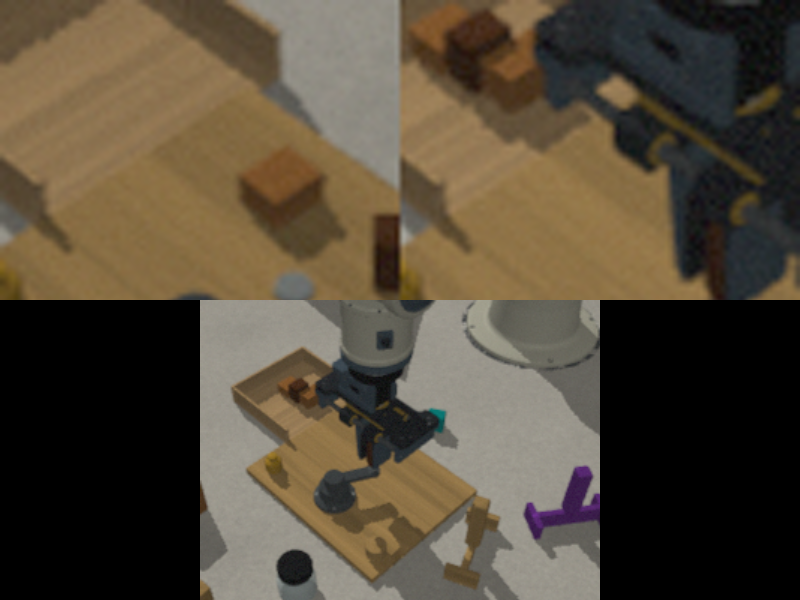

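```bash
python3 -c "
from h import *
c=cap('scene'); k=np.load('scene0.npy',allow_pickle=True).item()
for p in (k['pixels'],c['pixels']): print(p[212:236,256:261].mean((1,2)).round().astype(int))
plan(6.36,.2,0)
job.finish_job()"
```

```text
[102 102 102 103 104 102  90  60  60  61  59  59  60  59  59  55  46  39
  40  39  45  55  54  55]
[108 107 109 109 109 109 109 109 109 108 101  72  62  61  61  63  64  61
  60  61  55  43  43  43]
t 21.1 z 0.2716 yaw 1.4539 F [ 0.4  1.6 -0.1] w 0.0215 r 0.0643 ang 2.67 q 0.08
mm from meas to q0 point [ 0.1 -0.8]
the job is handed in; nothing more can be done
```

I swept all three offcuts into the scrap tray, started the press screw in its thread and handed the job in at 21.1 s, with the gripper still holding the crank grip. I moved the offcuts only with the wooden sweep, then stood it back on the table where it came from.

- **Sweeping:** the pictures show all three offcuts in the tray.
- **Thread drop:** I wound the screw back to about -0.26 rad. The hub dropped about 2.4 px in the picture (2.3 px expected for 8 mm), so the screw fell into its thread.
- **Forward turn:** I wound it forward to about 6.36 rad (one turn is 6.28) and met no jam. The hub then sat about 4.2 px below where it started, against 4.3 px expected for 15 mm.
- **Final hold:** the jaw opening is 21.5 mm on the 22 mm grip, and the outside force is under 2 N.
- **Other things:** in the last picture the brass weight, jar, purple sweep and turquoise block look unmoved. I did not check the disc closely, and the sample, loupe, plank and striped block were outside or at the edge of that view.

No check failed or disagreed. While winding, the grip carried brief side loads of up to about 8 N.

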